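# Hold a spring clip open over a brass blank in the vice

### The job

Take the larger spring clip off the plier rack by squeezing its handles, and lower it, jaws spread, squarely over the middle of the top edge of the brass plate standing in the vice, gently feeling for where the clip's coil comes to rest on the edge. Finish while still holding it there: handles squeezed fully so the clip gapes wide, coil bearing lightly on the edge, a jaw on each side and neither touching the plate, so that I can slip the copper template in beside it. Leave everything else where it is.

Things in the scene. Friction and masses are not known exactly. Their poses are not given: they have to be found in the camera images.
- clip: Larger spring clip on the rack, steel, black rubber handles and noses, 105 mm tall, 110 g, gripping the rail, handles up. Origin: hinge, centre of its coil (radius 8 mm, 14 mm long), the stop that an edge between the jaws meets: home, it is 8 mm above the edge. y: hinge axis, level. This body is the lever on the +x side: as the clip opens, x and z turn about y by half the joint's change.
- clip_lever (a joint): Opening of the larger clip, rad: 0 jaws shut, 0.14 at the start on the rail, 0.60 at its stop. Squeezing the handles together spreads the jaws. Spring: 7 N on each handle at the start, 11 N at the stop. Handles reach 60 mm above the hinge, 22 mm wide along it, flaring upward: over their outsides 52 mm near the top at the start, 24 mm and parallel at the stop.
- clip_jaw_a (a point): Centre of the nose of the larger clip's jaw on its +x side: a rubber roll 8 mm thick and 18 mm long (along y), 42 mm below the hinge. Gap between the two noses: 6 mm at the start, 17 mm at 0.42 rad, 24 mm at 0.60 rad.
- clip_jaw_b (a point): Centre of the nose, same size, of the larger clip's other jaw (the -x side).
- plate_edge (a point): Middle of the top edge of the brass plate, 70 mm wide and 3 mm thick, standing upright between the vice jaws and clamped fast. Origin on the edge itself; x: square to the plate's faces; y: level along the edge; z: up. The edge stands 54 to 66 mm above the vice jaws, 124 to 136 mm above the bench.
- vice: Small grey bench vice, bolted down, 160 mm long along x and 75 mm wide, jaw tops 70 mm above the bench, jaws 64 mm wide along y. Origin on the bench under the plate; the screw and its bar point to -x (reaching 75 mm from the origin), the body behind reaches 80 mm to +x.
- rack: Plier rack, screwed down: foot 90 (x) by 250 (y) by 15 mm, end cheeks 108 mm high, one upright flat steel rail along y, 6 mm thick and 50 mm deep, its top 100 mm above the bench. Origin on the bench under the rail's middle. The larger clip, the smaller clip and the pliers sit on the rail 75 mm apart, in any order.
- small_clip: The smaller spring clip on the rail, same make, 69 mm tall. Leave it. Origin in its coil.
- pliers: Flat-nose pliers hung astride the rail, jaws up, handles down, reaching 52 mm above the rail. Leave them. Origin on the rail's top.
- template: Flat copper template 38 by 60 by 4 mm lying on the bench in front of the rack. Leave it. Origin under its middle.
- file: Flat file with a wooden handle, 230 mm long, lying between the rack and the vice. Leave it.
- dish: Small white dish, 64 mm across and 22 mm high, beside the vice. Leave it.
- hammer: Wooden-handled hammer, 240 mm long, lying towards the far side of the bench. Leave it.
- firebrick: Pale soldering half firebrick 114 by 114 by 64 mm, far right of the bench. Leave it.
- flux: Small white bottle, 44 mm across and 85 mm high, far left of the bench. Leave it.
- plate: The brass plate of plate_edge: 3 mm (x) by 70 mm (y) by 90 mm, origin in the middle of its lower edge, hidden between the vice jaws.
Not all that is in view belongs to the job. What is shaped like the clip but green or red is not meant.

How it is judged:
On the way:
1. the larger clip, squeezed open, is lifted clear of the rack in the gripper (contact force between the fingers and clip above 3 N and value of joint clip_lever above 0.25 rad and contact force between clip and rack below 0.05 N and height (world z) of clip above 0.15 m), for 0.1 s.
At the end, for the whole second after the job is handed in: Larger clip held still by the fingers, opened 0.42 rad or more; coil on the plate edge with 0.3 to 25 N, home within 3 mm; hinge within 6 mm of the plate's plane, 15 mm of the edge's middle, 0.2 rad of its direction; a jaw on each side, noses 1 mm or more clear of the plate (value of joint clip_lever above 0.42 rad and contact force between the fingers and clip above 5 N and contact force between clip and plate between 0.3 and 25 N and x of clip in the frame of plate_edge between -0.006 and 0.006 m and y of clip in the frame of plate_edge between -0.015 and 0.015 m and z of clip in the frame of plate_edge between 0.003 and 0.011 m and angle between the y axis of clip and the y axis of plate_edge, either way round below 0.2 rad and ((x of clip_jaw_a in the frame of plate_edge above 0.0065 m and x of clip_jaw_b in the frame of plate_edge below -0.0065 m) or (x of clip_jaw_a in the frame of plate_edge below -0.0065 m and x of clip_jaw_b in the frame of plate_edge above 0.0065 m)) and linear speed of clip below 0.02 m/s); the arm keeps its last pose, push and grip.
It fails at once if the clip is driven hard against the plate (over 30 N) (contact force between clip and plate above 30 N).
It fails at once if one of the smaller spring clip, the pliers, the copper template, the file is moved over 20 mm (distance of any of small_clip, pliers, template, file from where it was at the start of the episode above 0.02 m).
It fails at once if one of the dish, the hammer, the firebrick, the flux bottle is moved over 20 mm (distance of any of dish, hammer, firebrick, flux from where it was at the start of the episode above 0.02 m).
It also fails if it takes over 37 s, if anything falls off the work surface, if the arm or the gripper's body presses on something with over 40 N, if the wrist force passes 120 N, or if a joint passes its speed limit or range.

### The arm

A 6-joint arm with a two-finger parallel gripper is mounted at the origin on the work surface. World frame = base frame: x ahead of the robot, y to its left, z up, the work surface at z = 0. Lengths are in m, angles in rad, forces in N, time in s.
With the tool pointing down it reaches from about 0.375 to 0.925 m from the base axis. Payload 5.7 kg.
Tool frame: the origin (TCP) lies midway between the tips of the shut fingers; the grasp point (between the pads) lies 19 mm behind it; z points along the fingers, y is the line along which they close (so a half turn about z gives the same grasp; the last joint's range is limited). The gripper opens to 88 mm and grips with 3 to 60 N. Pads are 20 mm wide; open, the fingers measure 115 mm over their backs; the gripper's body (75 mm by 178 mm) begins 61 mm behind the grasp point.
Start: joints at [-1.405, 0.359, 1.51, -0, 1.272, -0.115], TCP at [0.166, -0.576, 0.223] pointing down, gripper open.
Joint ranges: [-2.97, 2.97], [-1.01, 2.36], [0.21, 2.38], [-0.96, 4.11], [0.2, 2.71], [-2.98, 2.98]. Speed limits (rad/s): [2.39, 2.39, 3.14, 3.14, 3.14, 3.14].

### API

Orientations are given as a unit quaternion [x, y, z, w].
In Python, from bench import move_ptp, servo_line, goto_joints, move_gripper, sleep, inverse_kinematics, capture, PlanningError, close_job, spot_in, silhouettes, current_clock, current_joint_pos, current_qvel, current_joint_torque, current_position, current_orientation, current_force, current_torque, current_finger_gap, current_grip_force gives the robot as it stands. Calls block until the motion is done:
- move_ptp(position, orientation): joint-space move of the TCP to a pose.
- servo_line(position, orientation=None, rate=0.15, contact_N=None): straight line of the TCP; orientation=None keeps the orientation; rate is the mean speed in m/s. With contact_N (N) it stops when the force on the tool has changed by that much, and returns True; else False.
- goto_joints(angles): joint-space move.
- move_gripper(opening): finger opening in m; the grip force is fixed at half the most; returns when the fingers have stopped.
- sleep(seconds).
- inverse_kinematics(position, orientation): joint angles nearest the present ones, or None.
- capture(name): name is "scene" or "top" or "wrist"; returns a dict with "image" (480x640x3 uint8, blue, green, red), "range_z" (480x640 float32, m along the optical axis (not along the pixel's ray), 0 where there is no reading), "intrinsics" (3x3 intrinsics, pixels), "R" (3x3) and "t" (3): a world point X has camera coordinates R X + t. Camera axes: x right, y down, z forward; pixel columns grow to the right and rows downward; lengths in m; the calibration is good to about 2 mm. A picture is of the moment at which its call begins.
A pose or a line that the arm cannot do raises PlanningError and nothing moves.
- close_job(): hands the job in; it is judged then, once.
Trained networks look in the newest picture that a camera, given by its name, has taken for a name from the list of things; names that differ only in an ending like _2 or _b are one class to them, and where a whole thing is asked for, a point or a joint stands for the part that bears it (a point fixed in the world has none). Each returns a list of dicts, best first, with "conf" (0 to 1); they miss things now and then, are a little off and sometimes report something else, mostly with a low value. They report only what shows in the picture. A call takes as long as a camera call. They do not tell look-alikes from the thing itself.
- spot_in(camera, query): "xy" ([column, row] in pixels, amid what is visible of it).
- silhouettes(camera, query): "region" (480x640 bool, what is visible of it) and "xy" ([column, row] in pixels, amid what is visible of it).
Readings, each from a call of its own:
- current_clock(): time.
- current_joint_pos(): joint angles.
- current_qvel(): joint speeds.
- current_joint_torque(): joint torques, N m.
- current_position(): TCP position.
- current_orientation(): TCP orientation.
- current_force(): force on the tool from outside, world axes, zero at the start.
- current_torque(): the same for the moment, N m.
- current_finger_gap(): finger opening in m.
- current_grip_force(): force on a finger pad.
Only numpy, scipy, OpenCV 4.12 (cv2) and the standard library are available. Lean on these libraries where they do the work, as an engineer would, in place of code of your own. Each camera call takes 0.05 s, during which the arm holds its last target. There are 200 camera calls.

## Working session

There is one attempt and no reset: what is moved stays moved. The work goes in short steps, each a Python script; the robot and the scene stay as the last script left them, time stands still between calls to the robot, and variables do not carry over. Pictures are saved under pics/ and viewed, at most 10 in all, crops included, and the job is handed in when it is done.

```bash
ls; mkdir -p pics; cat > h.py <<'E'
import numpy as np, cv2
from bench import *
def px2w(c,u,v,z=None):
    K=np.array(c["intrinsics"]);R=np.array(c["R"]);t=np.array(c["t"])
    if z is None: z=c["range_z"][int(round(v)),int(round(u))]
    p=np.linalg.inv(K)@np.array([u,v,1.0])*z
    return R.T@(p-t)
def cloud(c):
    K=np.array(c["intrinsics"]);R=np.array(c["R"]);t=np.array(c["t"])
    v,u=np.mgrid[0:480,0:640]; z=c["range_z"]
    P=np.stack([(u-K[0,2])/K[0,0]*z,(v-K[1,2])/K[1,1]*z,z],-1)
    W=(P-t)@R; W[z<=0]=np.nan
    return W
E
python3 - <<'E'
from h import *
for n in ("scene","top"):
    c=capture(n); cv2.imwrite(f"pics/{n}0.png",c["image"]); W=cloud(c)
    print(n,"cam",(-np.array(c["R"]).T@c["t"]).round(3))
    for q in ("clip","small_clip","pliers","rack","vice","plate","template"):
        for d in silhouettes(n,q)[:3]:
            r=d["region"]; p=np.nanmedian(W[r],0)
            print(q,round(d["conf"],2),np.round(d["xy"]),r.sum(),p.round(3),"zmax",np.nanpercentile(W[r][:,2],98).round(3))
print(current_clock())
E
```

```text
pics
scene cam [ 1.065 -0.56   0.68 ]
clip 0.85 [220. 259.] 508 [ 0.466 -0.157  0.082] zmax 0.105
clip 0.8 [256. 266.] 839 [ 0.573 -0.161  0.131] zmax 0.167
clip 0.78 [349. 302.] 627 [ 0.702 -0.072  0.055] zmax 0.105
pliers 0.8 [227. 303.] 508 [ 0.586 -0.234  0.096] zmax 0.149
rack 0.61 [225. 338.] 7888 [ 0.585 -0.25   0.016] zmax 0.106
rack 0.39 [407. 294.] 2203 [0.753 0.042 0.022] zmax 0.027
vice 0.86 [388. 215.] 2111 [0.594 0.209 0.039] zmax 0.07
plate 0.63 [388. 182.] 478 [0.569 0.234 0.103] zmax 0.132
template 0.71 [199. 314.] 141 [ 0.486 -0.228  0.003] zmax 0.102
top cam [ 0.451 -0.011  1.204]
clip 0.72 [342. 208.] 273 [ 0.706 -0.067  0.059] zmax 0.107
clip 0.69 [386. 259.] 263 [ 0.577 -0.155  0.137] zmax 0.168
clip 0.65 [216. 267.] 1968 [0.57  0.226 0.05 ] zmax 0.073
small_clip 0.61 [448. 257.] 120 [ 0.588 -0.303  0.12 ] zmax 0.146
pliers 0.57 [412. 261.] 134 [ 0.574 -0.228  0.097] zmax 0.15
rack 0.66 [411. 264.] 3206 [ 0.573 -0.237  0.015] zmax 0.107
plate 0.53 [206. 259.] 42 [0.569 0.235 0.113] zmax 0.134
template 0.95 [412. 297.] 348 [ 0.496 -0.242  0.002] zmax 0.007
template 0.51 [413. 261.] 168 [ 0.576 -0.229  0.09 ] zmax 0.15
0.8
```

View pics/scene0.png

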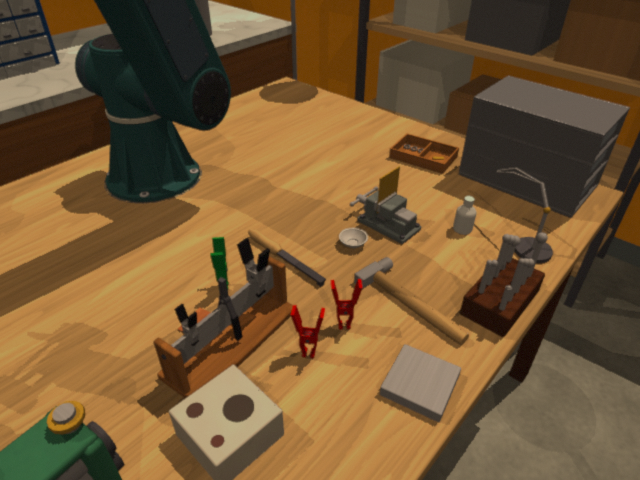

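View pics/top0.png

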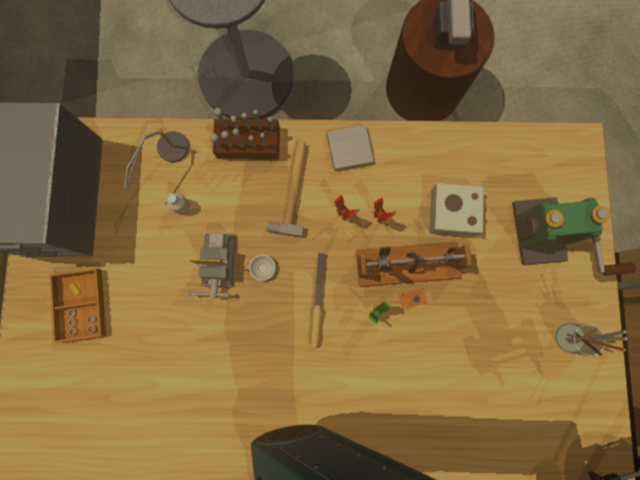

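The black clip on the rack is at scene (256,258) and top (386,259). Its handle top reads z≈0.168 m, which matches the larger clip (rail 0.100 + 8 + 60 mm).

What could be taken for it:
- The green clip at scene (218,262), top (379,312).
- The red clips at scene (308,330) and (346,303).
- The smaller black clip at scene (185,317), top (448,257), top z≈0.146 m.

I choose the black one at (256,258) and will check it from close up with the wrist camera.

```bash
cat >> h.py <<'E'
from scipy.spatial.transform import Rotation as Ro
def down(a):
    "tool down, closing line y along world angle a"
    y=np.array([np.cos(a),np.sin(a),0]); z=np.array([0,0,-1.]); x=np.cross(y,z)
    return Ro.from_matrix(np.stack([x,y,z],1)).as_quat()
def axis(P):
    "centre and yaw of the long axis of 2D points"
    c,s,a=cv2.minAreaRect(P[:,:2].astype(np.float32)); m=P[:,:2].mean(0)
    w,V=np.linalg.eigh(np.cov((P[:,:2]-m).T)); v=V[:,1]*np.sign(V[1,1])
    return np.array(c),np.array(s),np.arctan2(-v[0],v[1]) # yaw of normal (x) if v is y
E
python3 - <<'E'
from h import *
c=capture("top"); W=cloud(c)
sil=silhouettes("top","rack")[0]["region"]
x,y,z=W[...,0],W[...,1],W[...,2]
m=(z>.09)&(z<.104)&(abs(x-.58)<.02)&(y>-.36)&(y<-.11)
print("rail",m.sum(),axis(W[m]))
print("rackfoot",axis(W[sil&(z<.05)]))
m=(z>.11)&(z<.16)&(abs(x-.57)<.03)&(abs(y-.235)<.06)
print("plate",m.sum(),axis(W[m]),np.percentile(z[m],[50,95]))
_,_,a=axis(W[sil&(z<.05)])
best=None
for k in (0,np.pi):
    q=inverse_kinematics([.575,-.157,.30],down(a+k)); q2=inverse_kinematics([.57,.235,.30],down(k))
    print(k,q,q2)
E
```

```text
rail 305 (array([ 0.58114535, -0.23307991]), array([0.0335311 , 0.24270836]), np.float64(0.0629633812727326))
rackfoot (array([ 0.58161318, -0.24734603]), array([0.09177717, 0.28469944]), np.float64(0.10959217590693013))
plate 78 (array([0.57069129, 0.23906486]), array([0.0703382 , 0.00335584]), np.float64(-0.025764101552856557)) [0.13017429 0.13418734]
0 [-3.82399922e-01  2.94938039e-01  1.41165761e+00 -4.44089210e-16
  1.43499700e+00 -4.91992097e-01] [ 2.79062054e-01  3.26341886e-01  1.36613982e+00 -4.44089210e-16
  1.44911095e+00  2.79062054e-01]
3.141592653589793 [-3.82399922e-01  2.94938039e-01  1.41165761e+00 -4.44089210e-16
  1.43499700e+00  2.64960056e+00] [ 2.79062054e-01  3.26341886e-01  1.36613982e+00 -4.44089210e-16
  1.44911095e+00 -2.86253060e+00]
```

```bash
python3 - <<'E'
from h import *
move_ptp([.56,-.16,.30],down(.085))
c=capture("wrist"); W=cloud(c); np.savez("w1.npz",**{k:np.array(c[k]) for k in c})
cv2.imwrite("pics/w1.png",c["image"]); print("cam",(-np.array(c["R"]).T@c["t"]).round(3),np.array(c["R"]).round(2).tolist())
for q in ("clip","clip_jaw_a","rack"):
    for d in silhouettes("wrist",q)[:4]:
        r=d["region"]; print(q,round(d["conf"],2),np.round(d["xy"]),r.sum(),np.nanmedian(W[r],0).round(4),"zmax",np.nanpercentile(W[r][:,2],98).round(3))
x,y,z=W[...,0],W[...,1],W[...,2]
m=(z>.092)&(z<.105)&(abs(x-.58)<.02)&(y>-.36)&(y<-.115)
print("rail",m.sum(),axis(W[m]))
for lo,hi in((.11,.12),(.12,.13),(.13,.14),(.14,.15),(.15,.16),(.16,.175)):
    m=(z>lo)&(z<hi)&(abs(x-.577)<.04)&(abs(y+.155)<.03); print(lo,m.sum(), [np.percentile(v[m],[2,50,98]).round(4) for v in(x,y,z)] if m.any() else '')
print(current_clock())
E
```

```text
cam [ 0.554 -0.081  0.463] [[1.0, 0.08, -0.0], [0.08, -0.95, 0.29], [0.02, -0.29, -0.96]]
clip 0.97 [231. 183.] 1384 [ 0.4559 -0.1485  0.0752] zmax 0.107
clip 0.92 [443. 209.] 1394 [ 0.6975 -0.158   0.0736] zmax 0.108
clip 0.9 [470. 130.] 1537 [ 0.7044 -0.0662  0.0778] zmax 0.107
clip 0.64 [340. 218.] 1726 [ 0.5711 -0.1559  0.1411] zmax 0.17
clip_jaw_a 0.94 [316. 218.] 755 [ 0.5529 -0.157   0.1482] zmax 0.17
clip_jaw_a 0.91 [235. 184.] 1431 [ 0.4557 -0.1485  0.0749] zmax 0.107
clip_jaw_a 0.86 [335. 215.] 1767 [ 0.5706 -0.156   0.1418] zmax 0.17
clip_jaw_a 0.76 [220. 176.] 610 [ 0.4472 -0.1383  0.085 ] zmax 0.107
rack 0.8 [331. 252.] 11140 [ 0.5723 -0.2297  0.0162] zmax 0.109
rail 1097 (array([ 0.57116216, -0.23428078]), array([0.03766831, 0.22632888]), np.float64(0.07589836042492575))
0.11 379 [array([0.558 , 0.5693, 0.5805]), array([-0.1669, -0.157 , -0.147 ]), array([0.1104, 0.1157, 0.1199])]
0.12 100 [array([0.5561, 0.5701, 0.5816]), array([-0.1674, -0.1536, -0.1468]), array([0.1201, 0.1214, 0.124 ])]
0.13 150 [array([0.5515, 0.581 , 0.5854]), array([-0.1682, -0.155 , -0.1451]), array([0.1306, 0.1348, 0.1398])]
0.14 183 [array([0.5483, 0.5826, 0.5872]), array([-0.1684, -0.1547, -0.1451]), array([0.1402, 0.1448, 0.1498])]
0.15 196 [array([0.5467, 0.5855, 0.5903]), array([-0.169 , -0.1553, -0.1448]), array([0.1502, 0.1551, 0.1598])]
0.16 553 [array([0.543 , 0.5872, 0.5953]), array([-0.1701, -0.1568, -0.1449]), array([0.1607, 0.1681, 0.1701])]
3.175
```

View pics/w1.png

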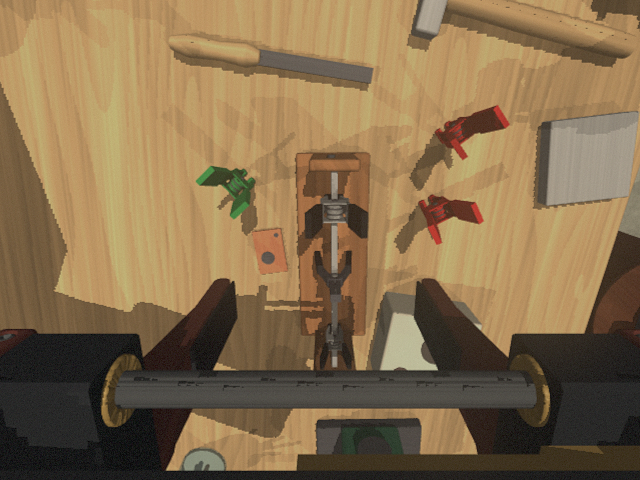

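The close view confirms it: the clip at (335,212) has black handles and a steel coil and sits astride the rail. The green (228,187), red (470,130) and red (448,215) clips stand loose on the bench. Its centre is about (0.569,-0.157) with the handle tops at z 0.169, so I'll grasp it there.

```bash
python3 - <<'E'
from h import *
a=.076
servo_line([.569,-.157,.22],down(a),rate=.2)
hit=servo_line([.569,-.157,.132],rate=.12,contact_N=6); print("hit",hit,current_position())
f0=np.array(current_force())
move_gripper(.0); print("gap",current_finger_gap(),"F",current_grip_force(),"dforce",(np.array(current_force())-f0).round(2),np.round(current_torque(),2))
c=capture("wrist"); cv2.imwrite("pics/w2.png",c["image"]); print(current_clock())
E
```

```text
hit False [ 0.56970166 -0.15728827  0.13288886]
gap 0.024435100662530792 F 30.029004514217377 dforce [-9.58 -0.57 21.22] [-0.32  2.05  0.05]
5.675
```

View pics/w2.png

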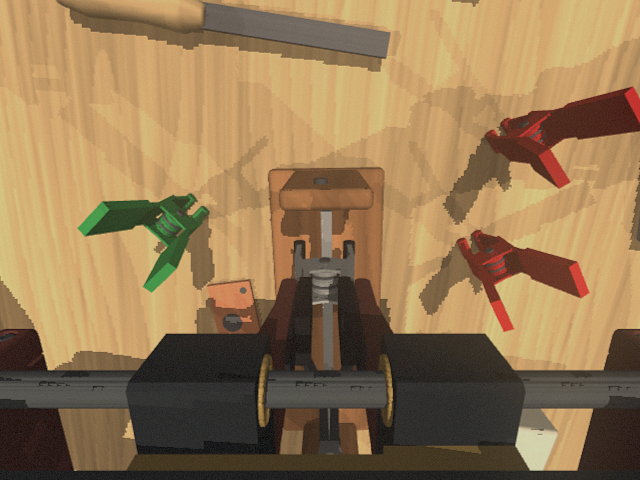

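```bash
python3 - <<'E'
from h import *
p=np.array(current_position())
servo_line([p[0],p[1],.245],rate=.1)
print("gap",current_finger_gap(),current_grip_force(),np.round(current_force(),2),current_clock())
servo_line([.57,.15,.25],down(-.026),rate=.2)
c=capture("wrist"); W=cloud(c); cv2.imwrite("pics/w3.png",c["image"]); np.savez("w3.npz",**{k:np.array(c[k]) for k in c},pos=current_position())
x,y,z=W[...,0],W[...,1],W[...,2]
for q in ("plate","clip"):
    for d in silhouettes("wrist",q)[:2]:
        r=d["region"]; print(q,round(d["conf"],2),np.round(d["xy"]),r.sum(),np.nanmedian(W[r],0).round(4),"zmax",np.nanpercentile(W[r][:,2],98).round(4))
m=(z>.118)&(z<.14)&(abs(x-.57)<.03)&(abs(y-.235)<.06)
print("plate",m.sum(),axis(W[m]),np.percentile(z[m],[2,50,98]),np.percentile(y[m],[1,99]))
print(current_position(),current_clock())
E
```

```text
gap 0.02443689267096368 29.94473934173584 [ 0.12 -0.05 -1.15] 6.9583
plate 0.96 [322. 114.] 500 [0.5683 0.24   0.1338] zmax 0.1354
plate 0.5 [325. 297.] 5287 [0.5706 0.1555 0.258 ] zmax 0.2882
clip 0.65 [330. 297.] 5127 [0.5706 0.1557 0.2582] zmax 0.2882
plate 436 (array([0.56766945, 0.23774959]), array([0.06977866, 0.00292431]), np.float64(-0.02569377580188021)) [0.13250628 0.13392921 0.13544907] [0.20362729 0.27217489]
[0.57007603 0.14922549 0.24999237] 8.8
```

View pics/w3.png

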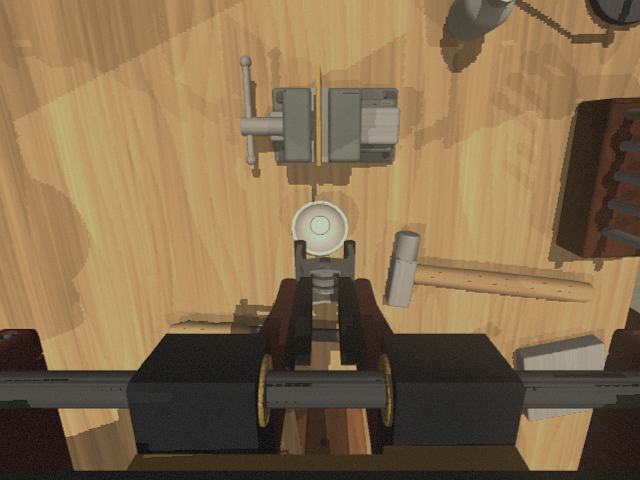

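The clip is held fully open at (325,285) with its jaws spread. The plate edge is at (320,113), with its middle at (0.568,0.238,0.134), in agreement with the top view and the stated 124–136 mm. Next I need the coil's position relative to the tool, measured in the same picture.

```bash
python3 - <<'E'
from h import *
d=np.load("w3.npz"); c={k:d[k] for k in d}; W=cloud(c); p=d["pos"]; im=c["image"]
R=Ro.from_quat(down(-.026)).as_matrix()
T=(W-p)@R   # tool frame
cv2.imwrite("pics/w3c.png",cv2.resize(im[230:370,260:390],None,fx=4,fy=4,interpolation=cv2.INTER_NEAREST))
for v in range(242,316,5):
    print(v," ".join("%d:(%.0f,%.0f,%.0f)"%(u,*(1e3*T[v,u])) for u in range(296,358,6) if T[v,u,2]<.09))
E
```

```text
242 296:(9,-18,63) 302:(9,-15,63) 344:(9,13,64) 350:(9,17,63)
247 296:(6,-18,62) 302:(8,-14,57) 344:(6,13,64) 350:(9,16,55)
252 296:(8,-17,47) 302:(4,-14,60) 344:(2,13,64) 350:(8,16,46)
257 296:(10,-16,33) 302:(1,-14,58) 326:(10,1,33) 344:(-1,13,62) 350:(10,15,32)
262 296:(6,-16,34) 302:(10,-12,24) 308:(10,-9,25) 314:(9,-6,26) 320:(10,-2,25) 326:(10,1,24) 332:(9,4,26) 338:(10,8,25) 344:(10,11,24) 350:(10,14,24)
267 296:(3,-16,35) 302:(10,-12,16) 308:(10,-9,16) 314:(10,-5,18) 320:(10,-2,18) 326:(9,1,18) 332:(10,4,17) 338:(10,7,18) 344:(10,10,16) 350:(8,14,22)
272 296:(0,-16,34) 302:(7,-12,17) 308:(10,-8,9) 314:(9,-5,12) 320:(8,-2,15) 326:(7,1,18) 332:(8,4,13) 338:(9,7,13) 344:(10,10,10) 350:(5,14,23)
277 296:(-4,-17,35) 302:(11,-11,1) 308:(11,-8,1) 314:(3,-6,20) 320:(3,-2,19) 326:(3,1,19) 332:(3,4,19) 338:(1,8,24) 344:(11,10,-1) 350:(11,13,1)
282 296:(11,-13,-6) 302:(11,-10,-5) 308:(11,-8,-5) 314:(0,-6,20) 320:(1,-2,18) 326:(1,1,18) 332:(1,4,18) 338:(-2,8,24) 344:(11,9,-5) 350:(11,12,-4) 356:(11,15,-5)
287 296:(10,-13,-9) 302:(11,-10,-11) 308:(11,-7,-11) 314:(-4,-6,21) 320:(-2,-2,18) 326:(-2,1,18) 332:(-2,4,18) 338:(-4,8,23) 344:(11,9,-10) 350:(11,12,-10) 356:(11,15,-11)
292 296:(10,-13,-13) 302:(11,-10,-16) 308:(11,-7,-16) 314:(-7,-6,21) 320:(-5,-2,18) 326:(-5,1,18) 332:(-5,4,18) 338:(-8,8,25) 344:(10,9,-15) 350:(11,12,-16) 356:(10,14,-13)
297 296:(10,-12,-19) 302:(11,-9,-21) 308:(11,-7,-21) 314:(-8,-6,18) 320:(-9,-2,19) 326:(-8,1,18) 332:(-8,4,17) 338:(-0,7,2) 344:(10,9,-20) 350:(11,11,-21) 356:(10,14,-19)
302 296:(10,-12,-23) 302:(10,-9,-24) 308:(10,-7,-25) 314:(-9,-5,13) 320:(-9,-2,14) 326:(-10,1,16) 332:(-9,4,14) 338:(-3,7,1) 344:(10,8,-25) 350:(10,11,-24) 356:(10,14,-24)
307 296:(11,-11,-30) 302:(10,-9,-29) 308:(10,-6,-29) 338:(-5,7,0) 344:(11,8,-30) 350:(10,11,-29) 356:(9,13,-27)
312 296:(11,-11,-34) 302:(10,-9,-34) 308:(11,-6,-34) 338:(-7,7,-1) 344:(11,8,-34) 350:(10,10,-33) 356:(10,13,-33)
```

View pics/w3c.png

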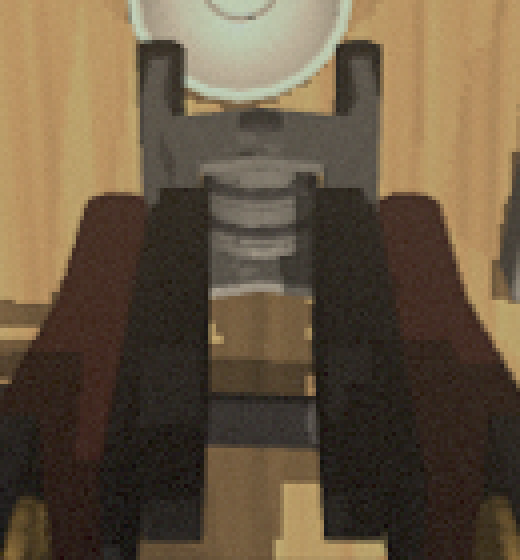

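The coil sits at tool (0,0,25.5 mm) and the noses at about 67 mm, which fits the stated 42 mm below the hinge. I'll move over the plate middle and check before lowering.

```bash
python3 - <<'E'
from h import *
e=[.5677,.2378]
servo_line([*e,.25],rate=.15); servo_line([*e,.215],rate=.1)
c=capture("wrist"); W=cloud(c); cv2.imwrite("pics/w4.png",c["image"])
x,y,z=W[...,0],W[...,1],W[...,2]
m=(z>.128)&(z<.139)&(abs(x-.568)<.008)&(abs(y-.238)<.04)
print("plate",m.sum(),axis(W[m]),np.percentile(z[m],[2,50,98]),np.percentile(y[m],[1,99]))
v,u=np.nonzero(m); print(u.min(),u.max(),v.min(),v.max())
print(current_position(),current_finger_gap(),np.round(current_force(),2),current_clock())
E
```

```text
plate 242 (array([0.56808025, 0.25141743]), array([0.04268175, 0.00213652]), np.float64(-0.02706381884209445)) [0.13195821 0.13403982 0.13517374] [0.23048847 0.27252962]
323 326 196 256
[0.56810357 0.23751347 0.21541483] 0.024301844832949285 [-0.52  0.26 -1.07] 10.0833
```

View pics/w4.png

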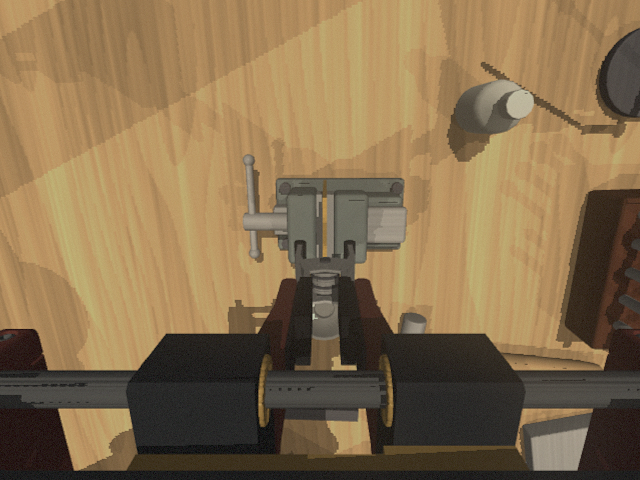

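The plate edge (column 324, rows 196–256) lies centred between the noses at columns 300 and 350. I'll lower the clip and feel for the edge.

```bash
python3 - <<'E'
from h import *
e=[.5677,.2378]
h=servo_line([*e,.176],rate=.06,contact_N=5); print(h,current_position())
sleep(.2); f0=np.array(current_force())
if not h:
    h=servo_line([*e,.160],rate=.008,contact_N=3)
sleep(.3); print("hit",h,current_position(),(np.array(current_force())-f0).round(2),np.round(current_torque(),2),current_finger_gap(),current_grip_force(),current_clock())
c=capture("wrist"); cv2.imwrite("pics/w5.png",c["image"][180:380,220:430].repeat(2,0).repeat(2,1))
E
```

```text
False [0.56794287 0.23787002 0.17610567]
hit True [0.56773588 0.23781376 0.16783956] [ 0.43 -1.05  7.55] [-0.09 -0.05 -0.01] 0.02402303226087261 29.958180785179138 12.4917
```

View pics/w5.png

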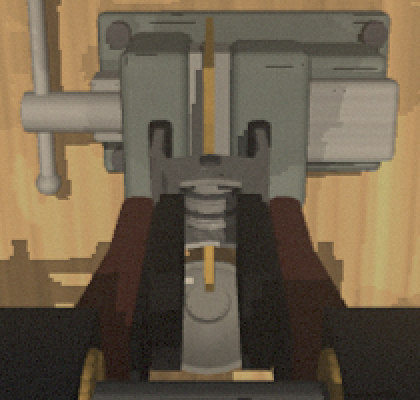

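Contact came at TCP z 0.1678 m (predicted 0.1675). The coil bears on the edge with about 7 N, and the plate shows at crop column 210, between noses clear of it at 160 and 260. I'll check that this holds steady, then hand in.

```bash
python3 - <<'E'
from h import *
for _ in range(2):
    sleep(.5); print(np.round(current_force(),2),np.round(current_position(),4),current_finger_gap())
if 1.5<current_force()[2]+1.1<15: print(close_job())
E
```

```text
[-0.57  0.4   5.77] [0.5677 0.2378 0.1678] 0.024245939977035558
[-0.16 -0.18  6.08] [0.5677 0.2378 0.1679] 0.02410652485530187
the job is handed in; nothing more can be done
None
```

The larger clip is held squeezed fully open over the middle of the brass plate's top edge, coil bearing at about 7 N and a jaw clear on each side; the job is handed in, and no verdict was returned.

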